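# Stack the keyed parts tub on the slip-lid tub

## Task

Stack the notched tub on top of the tub fixed to the bench: all four feet down in the pockets of the lid below and the notch over the lid's key, so that it sits level and fully home, and let go of it. That lid is loose and sits somewhat off centre, so feel for it and set the tub down gently, without ramming or dropping it. Leave the tub that has no notch and everything else on the bench where it is.

Things in the scene. Friction and masses are not known exactly. Their poses are not given: they have to be found in the camera images.
- base_tub: The lower tub, off-white plastic, screwed to the bench by a tab at each end, 82 x 52 mm, 44 mm high; origin under its centre, long side along its x, z up. It wears a loose slip lid, 98 x 68 mm outside, top face 54 mm and lower rim 34.5 mm above the origin, square to the tub. The lid is off centre by up to 6 mm along the tub's x and up to 6 mm along its y: not reported, so see or feel it
- lid_middle (a point): where the middle of the loose lid's top face would be if the lid sat centred on the lower tub (54 mm above its origin; does not move with the lid). The lid slides sideways if pushed with about 6 N, stops hard 6 mm off centre, cannot lift or turn. In its top are four pockets, 14 x 14 mm, 8 mm deep, centred 32 mm (x) and 18 mm (y) either side of the lid's own middle
- key_middle (a point): where the foot of the lid's upright key tongue would be if the lid sat centred: 37.5 mm toward the lower tub's +x from lid_middle (does not move with the lid). The key is 5 mm thick along x, 10 mm wide along y and stands 5 mm above the lid's top
- notched_tub: The loose tub to stack, off-white plastic, its own lid fixed on, 84 x 56 mm, 57 mm high (62 mm with the key on its lid's +x end), about 0.15 to 0.31 kg; origin under its centre at the bottom of the feet, long side along its x, z up. Its flat long sides, 56 mm apart, can be gripped 7 to 57 mm above the origin. It fits only with its +x the same way as the lower tub's +x
- underside (a point): middle of the notched tub's flat underside, 7 mm above its origin. Below it stand four round feet, 12 mm across, 7 mm tall, the lowest 3 mm tapering to 10 mm, at 32 mm (x) and 18 mm (y) either side of the centre; in the pockets they have 1 mm to spare each side. Fully home, the underside lies on the lid below, 54 mm above the lower tub's origin; with the feet beside the pockets, 61 mm
- notch (a point): foot of the notch on the notched tub, 42 mm toward +x from its centre, 7 mm above its origin: a vertical groove 16 mm wide and 10 mm deep in the +x end wall, from the underside up to its lid
- plain_tub: A loose tub of the same size and material with no groove in its wall and no key tongue on its lid; not to be used. Origin under its centre; 84 mm along x, 56 mm along y, 57 mm high
- marker_red: bystander: a white marker with a red cap lying on the bench, 131 mm long along its y, 17 mm thick; origin under its centre
- stilt_1: bystander: a three-armed clay kiln stilt, 44 x 39 x 16 mm; origin under its centre
- jar_iron: bystander: a dark brown glaze jar with a red screw lid, 54 mm across, 70 mm high; origin under its centre
- brush_small: bystander: a small brush with a blue handle, 170 mm long along its y, 19 mm thick; origin under its centre
Mind the look-alikes: they are no part of the job. What is shaped like the notched_tub but green or purple is not meant.

How it is judged:
By the outcome, as a careful person would: the job done as asked, in the order asked, and still so for the second after the job is handed in, with the robot touching nothing.
It also fails if it takes over 58 s, if anything falls off the work surface, if the arm or the gripper's body presses on something with over 40 N, if the wrist force passes 120 N, or if a joint passes its speed limit or range.

## Robot

A 6-joint arm with a two-finger parallel gripper is mounted at the origin on a cart in front of the work surface, level with it; the furniture and walls round the work are solid. World frame = base frame: x ahead of the robot, y to its left, z up, the work surface at z = 0. Lengths are in m, angles in rad, forces in N, time in s.
With the tool pointing down it reaches from about 0.3 to 0.775 m from the base axis. Payload 14.6 kg.
Tool frame: the origin (TCP) lies midway between the tips of the shut fingers; the grasp point (between the pads) lies 19 mm behind it; z points along the fingers, y is the line along which they close (so a half turn about z gives the same grasp; the last joint's range is limited). The gripper opens to 94 mm and grips with 3 to 60 N. Pads are 16 mm wide; open, the fingers measure 119 mm over their backs; the gripper's body (75 mm by 177 mm) begins 78 mm behind the grasp point.
Start: joints at [-1.359, 0.3, 1.521, -0, 1.321, -0.067], TCP at [0.151, -0.529, 0.205] pointing down, gripper open.
Joint ranges: [-3.03, 3.03], [-0.79, 2.21], [0.23, 2.52], [-1.04, 4.18], [0, 3.07], [-2.55, 2.55]. Speed limits (rad/s): [2.22, 2.22, 2.57, 3.14, 3.14, 3.14].

## Interface

Orientations are given as a rotation vector (axis times angle).
In Python, from plant import bot gives the robot as it stands. The module is installed in compiled form; this text tells all that it offers.
- The arm moves only by the shell command python3 -m pendant 'ROWS' [FORCE]. ROWS is JSON, a list of rows, each a list of 7 numbers: the shift along the tool's x, y, z in m, then the turn, a rotation vector about the tool's x, y, z in degrees, then the finger opening in m, from 0 to 0.094. In form: [[dx, dy, dz, ax, ay, az, jaw], ...]. A call has exactly 8 rows; each row is the pose to reach, as a shift and turn from the pose commanded when the call began, along the tool's axes at that moment; what a row does not reach only later rows make up. A row lasts 1/12 s, in which the tool goes at most 41.7 mm and 7.16 degrees, less where a joint would pass 70% of its speed; a pose out of reach is approached as far as the arm can. A call with a gripper value outside its range is refused whole. The fingers move at their own pace and stop on an object; FORCE is the grip in N (left out, the last holds). Time passes only in rows, so rows that repeat a pose let the fingers close, or fill a call up. It gives the time, the measured TCP pose, the force, the opening and the grip force at its end, in the units of the state.
- bot.state(): the state, without advancing time (a new reading comes with each control period).
- bot.grab_frame(name): name is "scene" or "top" or "wrist"; returns the picture (400x640x3 uint8, red, green, blue); there is no depth.
- bot.camera_info(name): a dict with "fov_y" (degrees; the focal length in pixels is half the picture's height over the tangent of half this angle, whatever the lens; pixels are square), "cx", "cy" (the principal point, pixels), "rvec" (rotation vector, rad) and "tvec" (3), from world to camera coordinates, as OpenCV has them; the wrist camera has in their place "tool_from_camera" (4x4, takes a point from camera to tool coordinates, whose origin is the TCP and whose axes are the flange's). Camera axes: x right, y down, z forward; pixel columns grow to the right and rows downward; lengths in m; the calibration is good to about 2 mm. A picture is of the moment at which its call begins: read the wrist's pose just before it. camera_info takes no time and is no camera call.
- bot.job_done(): hands the job in; it is judged then, once.
The state is a dict: "clock": time; "q": joint angles; "qvel": joint speeds; "joint_efforts": joint torques, N m; "position": TCP position; "tool_rot": TCP orientation; "force": force on the tool from outside, world axes, zero at the start; "torque": the same for the moment, N m; "gripper_width": finger opening in m; "grip_force": force on a finger pad.
Only numpy, scipy, OpenCV 4.12 (cv2) and the standard library are available. Lean on these libraries where they do the work, as an engineer would, in place of code of your own. Each camera call takes 0.05 s, during which the arm holds its last target. There are 200 camera calls.

## Working session

There is one attempt and no reset: what is moved stays moved. The work goes in short steps, Python scripts to look and compute and a shell command to move; the robot and the scene stay as the last step left them, time stands still between calls to the robot, and variables do not carry over. Pictures are saved under pics/ and viewed, at most 10 in all, crops included, and the job is handed in when it is done.

```bash
mkdir -p pics; cat > h.py <<'E'
import numpy as np,cv2
from scipy.spatial.transform import Rotation as R
from plant import bot
def cam(n,st=None):
    c=bot.camera_info(n);f=200/np.tan(np.radians(c['fov_y'])/2)
    K=np.array([[f,0,c['cx']],[0,f,c['cy']],[0,0,1]])
    if n=='wrist':
        T=np.eye(4);T[:3,:3]=R.from_rotvec(st['tool_rot']).as_matrix();T[:3,3]=st['position']
        M=T@np.array(c['tool_from_camera']); return K,M[:3,:3],M[:3,3]
    r=R.from_rotvec(np.ravel(c['rvec'])).as_matrix(); return K,r.T,-r.T@np.ravel(c['tvec'])
def pix2w(cm,uv,z):
    K,A,o=cm;d=A@np.linalg.inv(K)@np.array([uv[0],uv[1],1.]);return o+d*(z-o[2])/d[2]
def w2pix(cm,p):
    K,A,o=cm;q=K@(A.T@(np.array(p)-o));return q[:2]/q[2]
E
python3 - <<'E'
from h import *
for n in('scene','top'):
    cv2.imwrite(f'pics/{n}0.png',bot.grab_frame(n)[:,:,::-1]); c=bot.camera_info(n);print({k:(np.round(v,3).tolist()) for k,v in c.items() if not isinstance(v,str)})
    print(cam(n)[2])
print(bot.state()); print(bot.camera_info('wrist'))
E
```

```text
{'fov_y': 43.326, 'cx': 316.665, 'cy': 200.116, 'rvec': [0.992, -2.186, 1.304], 'tvec': [0.577, 0.139, 0.815]}
[-0.09664522  0.86741452  0.50510317]
{'fov_y': 51.954, 'cx': 323.286, 'cy': 199.774, 'rvec': [2.078, -2.139, 0.169], 'tvec': [0.38, 0.479, 0.823]}
[0.32480137 0.34209824 0.90969503]
{'clock': 0.1, 'q': array([-1.35860961e+00,  3.00427951e-01,  1.52151642e+00,  2.32117248e-05,
        1.32069947e+00, -6.66202397e-02]), 'qvel': array([-0.0024011 , -0.0015978 , -0.00244163, -0.00137632, -0.00175998,
        0.00038221]), 'joint_efforts': array([ 1.75660211e-03, -5.32641506e+01, -3.53285623e+01,  7.09802750e-02,
        2.34495598e-02, -7.25032783e-05]), 'position': array([ 0.15130768, -0.52853367,  0.20493735]), 'tool_rot': array([-3.11007766e+00, -4.36376990e-01,  8.48169367e-05]), 'force': array([-0.09307164, -0.25922853,  0.32389622]), 'torque': array([-0.02957045, -0.02435433, -0.00276668]), 'grip_force': 0.0, 'gripper_width': 0.09394097770839302}
{'fov_y': 66.8270761946468, 'cx': 321.6539240415914, 'cy': 197.96765199215835, 'tool_from_camera': array([[-1.93821046e-04, -9.68173421e-01, -2.50280221e-01,
         7.32682470e-02],
       [ 9.99999979e-01, -2.02654295e-04,  9.52316439e-06,
         3.16290766e-05],
       [-5.99404363e-05, -2.50280214e-01,  9.68173440e-01,
        -1.80220161e-01],
       [ 0.00000000e+00,  0.00000000e+00,  0.00000000e+00,
         1.00000000e+00]])}
```

View pics/top0.png

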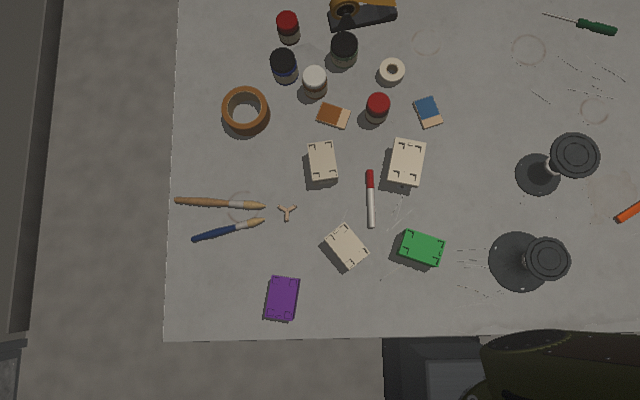

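View pics/scene0.png

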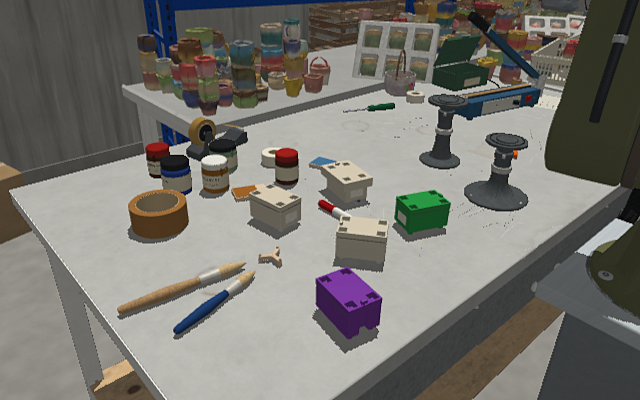

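The top view shows three off-white tubs. The one at (407,162) is larger and has a lid, so it is the base tub. The loose ones are at (322,161) and (346,246). The look-alikes are green (421,248) and purple (282,298). I'll take one close crop to tell the two loose tubs apart.

```bash
python3 - <<'E'
import cv2
a=cv2.imread('pics/top0.png')[130:275,295:440]; b=cv2.imread('pics/scene0.png')[150:275,240:395]
a=cv2.resize(a,(400,400),interpolation=2);b=cv2.resize(b,(400,323),interpolation=2)
b=cv2.copyMakeBorder(b,0,77,0,0,0)
cv2.imwrite('pics/c1.png',cv2.hconcat([a,b]))
E
```

```text
(no output)
```

View pics/c1.png

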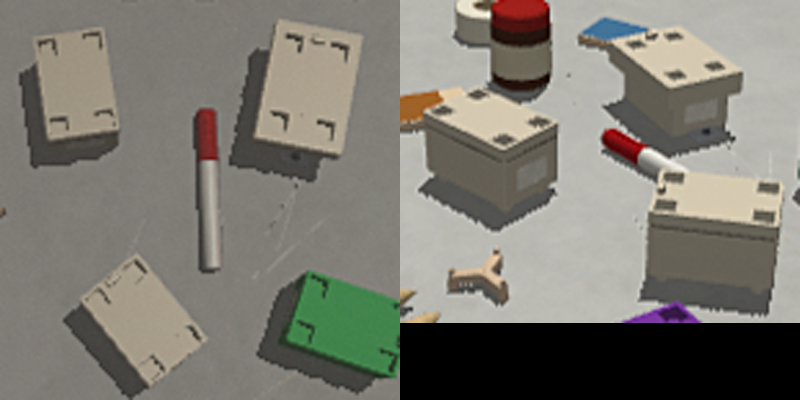

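The notched tub is the one at (346,246), with a key between the pockets at its upper-left end. The tub at (322,161) has no key, so it is the plain one. The base tub at (407,162) has its key at the top end.

```bash
python3 - <<'E'
from h import *
c=cam('top');s=145/400
def P(u,v,z): return pix2w(c,(295+u*s-.3,130+v*s-.3),z)
B=[P(*p,.054) for p in[(275,20),(362,35),(340,155),(253,140)]]
N=[P(*p,.057) for p in[(136,254),(208,337),(152,386),(80,298)]]
for n,q in(('base',B),('notch',N)):
    q=np.array(q);print(n,q.mean(0).round(4),[np.linalg.norm(q[i]-q[i-1]).round(3) for i in range(4)])
    for i in range(4): print(q[i].round(3), np.degrees(np.arctan2(*(q[i]-q[i-1])[1::-1])).round(1))
s=bot.state();print(R.from_rotvec(s['tool_rot']).as_matrix().round(3))
print('key dir base',(P(320,40,.057)-np.mean(B,0)).round(3),'N',(P(115,280,.06)-np.mean(N,0)).round(3))
E
```

```text
base [0.5679 0.1853 0.054 ] [np.float64(0.099), np.float64(0.069), np.float64(0.099), np.float64(0.067)]
[0.623 0.207 0.054] -13.2
[0.609 0.14  0.054] -102.5
[0.513 0.164 0.054] 166.0
[0.527 0.23  0.054] 77.9
notch [0.3917 0.3192 0.057 ] [np.float64(0.054), np.float64(0.082), np.float64(0.055), np.float64(0.084)]
[0.44  0.323 0.057] -53.4
[0.376 0.272 0.057] -141.2
[0.342 0.315 0.057] 129.0
[0.408 0.367 0.057] 37.7
[[ 0.961  0.275 -0.   ]
 [ 0.275 -0.961  0.001]
 [ 0.    -0.001 -1.   ]]Traceback (most recent call last):
  File "<stdin>", line 10, in <module>
  File "<stdin>", line 3, in P
TypeError: unsupported operand type(s) for *: 'int' and 'dict'
```

```bash
cat >> h.py <<'E'
def go(p,yaw,st=None):
    "rows (tool axes, mm / deg) from the present pose to TCP p with tool x at yaw, tool down"
    st=st or bot.state();A=R.from_rotvec(st['tool_rot']);
    psi=np.radians(yaw);T=R.from_matrix(np.array([[np.cos(psi),np.sin(psi),0],[np.sin(psi),-np.cos(psi),0],[0,0,-1]]))
    print('t',st['clock'],'go',(A.inv().apply(np.array(p)-st['position'])*1000).round(1),np.degrees((A.inv()*T).as_rotvec()).round(2))
E
python3 - <<'E'
from h import *
c=cam('top')
for z in(0,.1,.15):print(pix2w(c,(545,258),z),pix2w(c,(575,155),z))
go([.40,-.30,.30],16)
E
```

```text
[ 0.35623012 -0.1086915   0.        ] [ 0.58432886 -0.20432798  0.        ]
[ 0.35277525 -0.05913756  0.1       ] [ 0.55579979 -0.14426101  0.1       ]
[ 0.35104782 -0.03436059  0.15      ] [ 0.54153526 -0.11422753  0.15      ]
t 0.1 go [ 302.  -151.4  -94.9] [-0.06 -0.01 -0.03]
```

```bash
python3 -m pendant '[[0,0,-0.04,0,0,0,0.094],[0.02,-0.01,-0.08,0,0,0,0.094],[0.302,-0.151,-0.095,0,0,0,0.094],[0.302,-0.151,-0.095,0,0,0,0.094],[0.302,-0.151,-0.095,0,0,0,0.094],[0.302,-0.151,-0.095,0,0,0,0.094],[0.302,-0.151,-0.095,0,0,0,0.094],[0.302,-0.151,-0.095,0,0,0,0.094]]'; python3 -c "
from h import *
go([.40,.25,.28],38.5)"
```

```text
clock: 0.77
position: [0.3512, -0.3445, 0.2965]
tool_rot: [-3.111, -0.436, 0.0]
force: [-0.1, -0.7, 0.9]
gripper_width: 0.094
grip_force: 0.0
t 0.7667 go [ 210.3 -558.2   16.6] [-1.000e-02  0.000e+00 -2.254e+01]
```

```bash
python3 -m pendant '[[0.21,-0.558,0.01,0,0,-22.5,0.094],[0.21,-0.558,0.01,0,0,-22.5,0.094],[0.21,-0.558,0.01,0,0,-22.5,0.094],[0.21,-0.558,0.01,0,0,-22.5,0.094],[0.21,-0.558,0.01,0,0,-22.5,0.094],[0.21,-0.558,0.01,0,0,-22.5,0.094],[0.21,-0.558,0.01,0,0,-22.5,0.094],[0.21,-0.558,0.01,0,0,-22.5,0.094]]'; python3 -c "
from h import *
go([.392,.319,.16],38.5)"
```

```text
clock: 1.43
position: [0.3767, -0.0122, 0.2909]
tool_rot: [2.966, 1.035, 0.0]
force: [1.2, -0.6, 0.3]
gripper_width: 0.0939
grip_force: 0.0
t 1.4333 go [ 217.9 -249.8  130.9] [ 0.01 -0.01 -0.05]
```

```bash
python3 -m pendant '[[0.03,-0.04,0,0,0,0,0.094],[0.06,-0.08,0.02,0,0,0,0.094],[0.218,-0.25,0.131,0,0,0,0.094],[0.218,-0.25,0.131,0,0,0,0.094],[0.218,-0.25,0.131,0,0,0,0.094],[0.218,-0.25,0.131,0,0,0,0.094],[0.218,-0.25,0.131,0,0,0,0.094],[0.218,-0.25,0.131,0,0,0,0.094]]'; python3 -c "
from h import *
go([.392,.319,.16],38.5)"
```

```text
clock: 2.1
position: [0.3901, 0.2948, 0.1703]
tool_rot: [2.966, 1.035, -0.0]
force: [0.3, 0.1, 0.2]
gripper_width: 0.0943
grip_force: 0.0
t 2.1 go [ 16.5 -17.8  10.3] [-0.    0.01 -0.01]
```

```bash
python3 -m pendant '[[0,0,0,0,0,0,0.094],[0,0,0,0,0,0,0.094],[0,0,0,0,0,0,0.094],[0,0,0,0,0,0,0.094],[0,0,0,0,0,0,0.094],[0,0,0,0,0,0,0.094],[0,0,0,0,0,0,0.094],[0,0,0,0,0,0,0.094]]'; python3 -c "
from h import *
go([.392,.319,.16],38.5)
im=bot.grab_frame('wrist')[:,:,::-1]
cv2.imwrite('pics/w1.png',im);cv2.imwrite('pics/w1c.png',cv2.resize(im[100:300,200:440],(720,600),interpolation=2))"
```

```text
clock: 2.77
position: [0.3908, 0.2925, 0.1717]
tool_rot: [-2.966, -1.034, -0.001]
force: [0.4, 0.8, 0.8]
gripper_width: 0.0939
grip_force: 0.0
t 2.7667 go [ 17.4 -20.   11.7] [ 0.   -0.04 -0.06]
```

View pics/w1c.png

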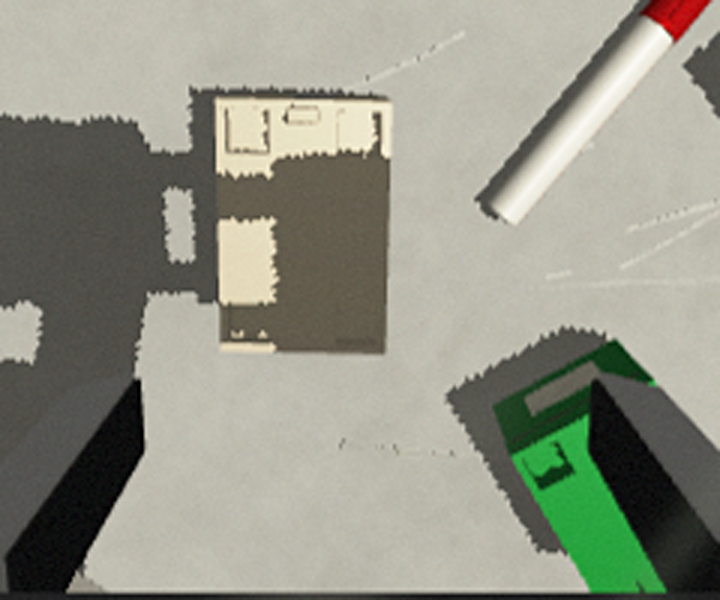

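```bash
python3 - <<'E'
from h import *
st=bot.state();c=cam('wrist',st)
q=np.array([pix2w(c,(200+u/3-.33,100+v/3-.33),.057) for u,v in[(215,98),(392,98),(386,352),(219,352)]])
print(q.round(4),[np.linalg.norm(q[i]-q[i-1]).round(4) for i in range(4)],[np.degrees(np.arctan2(*(q[i]-q[i-1])[1::-1])).round(1) for i in range(4)])
m=q.mean(0);print(m); go([m[0],m[1],.16],39)
k=pix2w(c,(200+302/3,100+115/3),.062);print('key',k,np.linalg.norm(k[:2]-m[:2]))
E
```

```text
[[0.4094 0.368  0.057 ]
 [0.4443 0.3241 0.057 ]
 [0.3772 0.2726 0.057 ]
 [0.3419 0.3172 0.057 ]] [np.float64(0.0846), np.float64(0.0561), np.float64(0.0846), np.float64(0.0568)] [np.float64(37.0), np.float64(-51.6), np.float64(-142.5), np.float64(128.4)]
[0.3932044  0.32047238 0.057     ]
t 2.8167 go [ 19.2 -20.4  11.6] [ 0.   -0.02 -0.55]
key [0.42276419 0.34268434 0.062     ] 0.03697502010327416
```

```bash
python3 -m pendant '[[0.0192,-0.0204,0.02,0,0,0.65,0.094],[0.0192,-0.0204,0.05,0,0,0.65,0.094],[0.0192,-0.0204,0.08,0,0,0.65,0.094],[0.0192,-0.0204,0.11,0,0,0.65,0.094],[0.0192,-0.0204,0.13,0,0,0.65,0.094],[0.0192,-0.0204,0.145,0,0,0.65,0.094],[0.0192,-0.0204,0.1525,0,0,0.65,0.094],[0.0192,-0.0204,0.1525,0,0,0.65,0.094]]'; python3 -c "
from h import *
go([.3932,.3205,.019],37.8)"
```

```text
clock: 3.48
position: [0.3925, 0.3203, 0.0176]
tool_rot: [2.971, 1.018, -0.003]
force: [-1.2, -0.2, 0.0]
gripper_width: 0.0942
grip_force: 0.0
t 3.4833 go [ 0.7  0.2 -1.4] [-0.    0.13  0.02]
```

```bash
python3 -m pendant '[[0,0,0,0,0,0,0.05],[0,0,0,0,0,0,0.05],[0,0,0,0,0,0,0.05],[0,0,0,0,0,0,0.05],[0,0,0,0,0,0,0.05],[0,0,0,0,0,0,0.05],[0,0,0,0,0,0,0.05],[0,0,0,0,0,0,0.05]]' 30
python3 -m pendant '[[0,0,-0.003,0,0,0,0.05],[0,0,-0.01,0,0,0,0.05],[0,0,-0.025,0,0,0,0.05],[0,0,-0.05,0,0,0,0.05],[0,0,-0.075,0,0,0,0.05],[0,0,-0.1,0,0,0,0.05],[0,0,-0.12,0,0,0,0.05],[0,0,-0.12,0,0,0,0.05]]'
python3 -m pendant '[[0,0,-0.02,0,0,0,0.05],[0,0,-0.03,0,0,0,0.05],[0,0,-0.03,0,0,0,0.05],[0,0,-0.03,0,0,0,0.05],[0,0,-0.03,0,0,0,0.05],[0,0,-0.03,0,0,0,0.05],[0,0,-0.03,0,0,0,0.05],[0,0,-0.03,0,0,0,0.05]]'
python3 -c "
from h import *
s=bot.state();print(s['force'],s['torque'])
a=bot.grab_frame('wrist')[:,:,::-1];b=bot.grab_frame('top')[:,:,::-1]
cv2.imwrite('pics/w2.png',a)
cv2.imwrite('pics/t2.png',b)
cv2.imwrite('pics/c2.png',cv2.resize(a[120:400,160:480],(686,600),interpolation=2))
go([.568,.185,.22],-13)"
```

```text
clock: 4.15
position: [0.3931, 0.3208, 0.0192]
tool_rot: [-2.972, -1.018, -0.001]
force: [-1.6, 0.1, 4.4]
gripper_width: 0.0558
grip_force: 30.0
clock: 4.82
position: [0.3943, 0.3217, 0.143]
tool_rot: [-2.97, -1.018, -0.009]
force: [0.3, 0.3, -1.8]
gripper_width: 0.0555
grip_force: 30.0
clock: 5.48
position: [0.3929, 0.3206, 0.1683]
tool_rot: [2.972, 1.018, -0.001]
force: [-0.0, -0.4, -2.8]
gripper_width: 0.0558
grip_force: 30.0
[-0.04325491 -0.35810641 -2.80399312] [-0.06476719  0.05581186 -0.00861072]
t 5.5833 go [ 55.  214.5 -51.5] [1.000e-02 2.000e-02 5.082e+01]
```

View pics/c2.png

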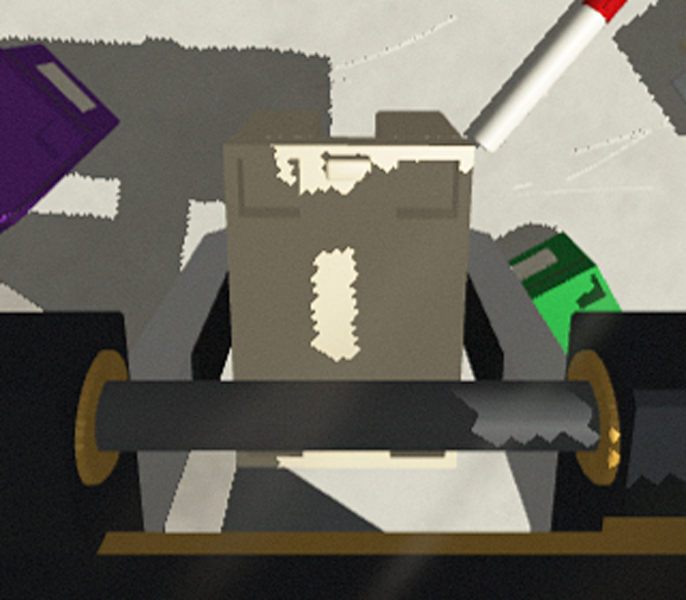

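The notched tub is held square in the fingers, with the notch visible at its +x end (gap at about u = 330–375 in the crop). Next I'll stand off behind the lid, so the wrist camera sees the lid in front of the held tub.

```bash
python3 - <<'E'
from h import *
st=bot.state();c=cam('wrist',st);A=R.from_rotvec(st['tool_rot']);z=st['position'][2]-.019+.057
for u,v in[(223,143),(475,145),(232,466),(458,466),(348,157)]:
    p=pix2w(c,(160+u/2.144-.27,120+v/2.144-.27),z+(.005 if v==157 else 0));print((A.inv().apply(p-st['position'])*1000).round(1))
go([.461,.210,.168],-13)
E
```

```text
[ 42.2 -27.4 -38. ]
[ 41.7  29.  -38. ]
[-42.6 -29.2 -38. ]
[-42.6  28.7 -38. ]
[ 40.1   0.5 -43. ]
t 5.5833 go [-14.1 129.2   0.6] [1.000e-02 2.000e-02 5.082e+01]
```

```bash
python3 -m pendant '[[-0.014,0.129,0,0,0,50.8,0.05],[-0.014,0.129,0,0,0,50.8,0.05],[-0.014,0.129,0,0,0,50.8,0.05],[-0.014,0.129,0,0,0,50.8,0.05],[-0.014,0.129,0,0,0,50.8,0.05],[-0.014,0.129,0,0,0,50.8,0.05],[-0.014,0.129,0,0,0,50.8,0.05],[-0.014,0.129,0,0,0,50.8,0.05]]'
python3 -m pendant '[[0,0,0,0,0,0,0.05],[0,0,0,0,0,0,0.05],[0,0,0,0,0,0,0.05],[0,0,0,0,0,0,0.05],[0,0,0,0,0,0,0.05],[0,0,0,0,0,0,0.05],[0,0,0,0,0,0,0.05],[0,0,0,0,0,0,0.05]]'
python3 -c "
from h import *
go([.461,.210,.168],-13)
a=bot.grab_frame('wrist')[:,:,::-1]
cv2.imwrite('pics/w3.png',a)
cv2.imwrite('pics/c3.png',cv2.resize(a[0:200,200:440],(720,600),interpolation=2))"
```

```text
clock: 6.25
position: [0.4611, 0.2101, 0.1688]
tool_rot: [3.12, -0.365, -0.0]
force: [-0.6, -0.2, -1.9]
gripper_width: 0.0559
grip_force: 30.0
clock: 6.92
position: [0.461, 0.2103, 0.1689]
tool_rot: [-3.122, 0.354, 0.0]
force: [-0.1, -1.0, -2.7]
gripper_width: 0.0559
grip_force: 30.0
t 6.9167 go [0.  0.3 0.9] [-0.    0.    0.04]
```

View pics/c3.png

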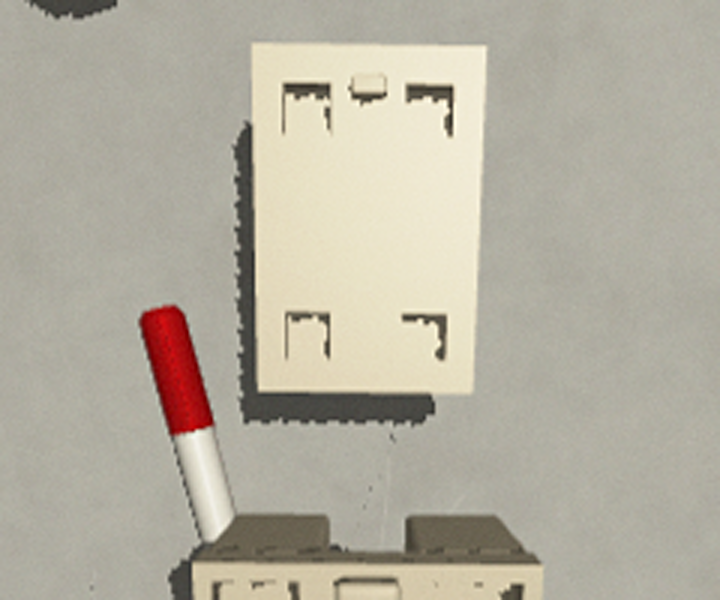

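The lid's corners in the crop are (251,43), (488,45), (472,394) and (258,391), with its key at (368,87) at the far end, matching the held tub's direction.

```bash
python3 - <<'E'
from h import *
st=bot.state();c=cam('wrist',st)
L=[(251,43),(488,45),(472,394),(258,391),(284,84),(453,84),(446,315),(287,313)]
M=[(49,34),(49,-34),(-49,-34),(-49,34),(39,25),(39,-25),(-25,-25),(-25,25)]
q=np.array([pix2w(c,(200+u/3-.33,v/3-.33),.054) for u,v in L])[:,:2];M=np.array(M)/1000
from scipy.optimize import least_squares
f=lambda p:(M@np.array([[np.cos(p[2]),np.sin(p[2])],[-np.sin(p[2]),np.cos(p[2])]])+p[:2]-q).ravel()
r=least_squares(f,[.57,.185,-.2]);x=r.x;print(x[:2],np.degrees(x[2]),(r.fun.reshape(-1,2)*1000).round(1).tolist())
a=np.degrees(x[2]);d=R.from_euler('z',x[2]).apply([.0002,.0003,0])
go([x[0]+d[0],x[1]+d[1],.168],a);print(cam('top')[2])
E
```

```text
[0.57047848 0.18502182] -13.605184341283572 [[-0.4, -0.1], [-0.5, 0.6], [0.2, -0.3], [0.0, -0.0], [0.3, 0.1], [-0.4, -0.3], [0.3, -0.3], [0.4, 0.3]]
t 6.9667 go [112.5  -0.2   0.8] [-0.    0.    0.64]
[0.32480137 0.34209824 0.90969503]
```

```bash
python3 -m pendant '[[0.04,0,0,0,0,0.64,0.05],[0.08,0,0,0,0,0.64,0.05],[0.1125,0,0,0,0,0.64,0.05],[0.1125,0,0.02,0,0,0.64,0.05],[0.1125,0,0.045,0,0,0.64,0.05],[0.1125,0,0.065,0,0,0.64,0.05],[0.1125,0,0.08,0,0,0.64,0.05],[0.1125,0,0.084,0,0,0.64,0.05]]'
python3 -m pendant '[[0,0,0,0,0,0,0.05],[0,0,0,0,0,0,0.05],[0,0,0,0,0,0,0.05],[0,0,0,0,0,0,0.05],[0,0,0,0,0,0,0.05],[0,0,0,0,0,0,0.05],[0,0,0,0,0,0,0.05],[0,0,0,0,0,0,0.05]]'
python3 -c "
from h import *
go([.5708,.1853,.079],-13.6)
print(bot.state()['force'])
b=bot.grab_frame('scene')[:,:,::-1];cv2.imwrite('pics/c4.png',cv2.resize(b[110:230,270:430],(800,600),interpolation=2))"
```

```text
clock: 7.63
position: [0.5695, 0.1846, 0.082]
tool_rot: [3.118, -0.372, -0.006]
force: [0.3, 0.2, -2.0]
gripper_width: 0.0557
grip_force: 30.0
clock: 8.3
position: [0.5707, 0.185, 0.085]
tool_rot: [-3.119, 0.372, -0.0]
force: [0.3, -0.5, -1.4]
gripper_width: 0.056
grip_force: 30.0
t 8.3 go [ 0.  -0.3  6. ] [-0.01 -0.01 -0.01]
[ 0.30251185 -0.48835854 -1.37648644]
```

View pics/c4.png

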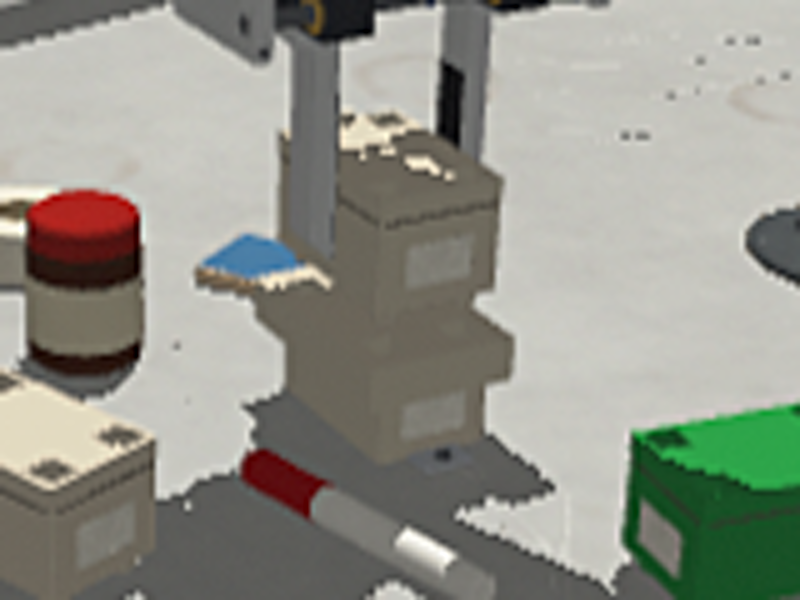

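The held tub hangs aligned just above the lid, so I'll lower it slowly.

```bash
python3 -m pendant '[[0,-0.0003,0.002,0,0,0,0.05],[0,-0.0003,0.004,0,0,0,0.05],[0,-0.0003,0.006,0,0,0,0.05],[0,-0.0003,0.008,0,0,0,0.05],[0,-0.0003,0.0095,0,0,0,0.05],[0,-0.0003,0.0105,0,0,0,0.05],[0,-0.0003,0.0115,0,0,0,0.05],[0,-0.0003,0.012,0,0,0,0.05]]'
python3 -m pendant '[[0,0,0.0005,0,0,0,0.05],[0,0,0.001,0,0,0,0.05],[0,0,0.0015,0,0,0,0.05],[0,0,0.002,0,0,0,0.05],[0,0,0.0025,0,0,0,0.05],[0,0,0.003,0,0,0,0.05],[0,0,0.003,0,0,0,0.05],[0,0,0.003,0,0,0,0.05]]'
```

```text
clock: 9.02
position: [0.5707, 0.1853, 0.0727]
tool_rot: [3.119, -0.372, -0.0]
force: [0.9, 0.5, -3.1]
gripper_width: 0.0561
grip_force: 30.0
clock: 9.68
position: [0.5708, 0.1853, 0.0698]
tool_rot: [-3.119, 0.372, 0.0]
force: [-0.7, -0.2, -2.2]
gripper_width: 0.0556
grip_force: 30.0
```

```bash
python3 -m pendant '[[0,0,0.0005,0,0,0,0.05],[0,0,0.001,0,0,0,0.05],[0,0,0.0015,0,0,0,0.05],[0,0,0.002,0,0,0,0.05],[0,0,0.0025,0,0,0,0.05],[0,0,0.003,0,0,0,0.05],[0,0,0.003,0,0,0,0.05],[0,0,0.003,0,0,0,0.05]]'
python3 -m pendant '[[0,0,0.0003,0,0,0,0.05],[0,0,0.0006,0,0,0,0.05],[0,0,0.0009,0,0,0,0.05],[0,0,0.0012,0,0,0,0.05],[0,0,0.0012,0,0,0,0.05],[0,0,0.0012,0,0,0,0.05],[0,0,0.0012,0,0,0,0.05],[0,0,0.0012,0,0,0,0.05]]'
```

```text
clock: 10.35
position: [0.5707, 0.1853, 0.0668]
tool_rot: [3.119, -0.372, -0.0]
force: [0.1, 1.1, -1.9]
gripper_width: 0.0557
grip_force: 30.0
clock: 11.02
position: [0.5709, 0.1853, 0.0661]
tool_rot: [-3.119, 0.372, -0.001]
force: [-2.6, -0.5, 5.0]
gripper_width: 0.0557
grip_force: 30.0
```

The tub touched down at the predicted home height (TCP z = 0.066, upward force 5 N). I'll ease the grip, open and back off upward.

```bash
python3 -m pendant '[[0,0,0,0,0,0,0.056],[0,0,0,0,0,0,0.056],[0,0,0,0,0,0,0.058],[0,0,0,0,0,0,0.062],[0,0,0,0,0,0,0.07],[0,0,0,0,0,0,0.08],[0,0,0,0,0,0,0.094],[0,0,0,0,0,0,0.094]]' 4
python3 -m pendant '[[0,0,0,0,0,0,0.094],[0,0,0,0,0,0,0.094],[0,0,-0.005,0,0,0,0.094],[0,0,-0.02,0,0,0,0.094],[0,0,-0.045,0,0,0,0.094],[0,0,-0.07,0,0,0,0.094],[0,0,-0.1,0,0,0,0.094],[0,0,-0.13,0,0,0,0.094]]'
python3 -m pendant '[[-0.02,0,0,0,0,0,0.094],[-0.05,0,0,0,0,0,0.094],[-0.08,0,0,0,0,0,0.094],[-0.08,0,0,0,0,0,0.094],[-0.08,0,0,0,0,0,0.094],[-0.08,0,0,0,0,0,0.094],[-0.08,0,0,0,0,0,0.094],[-0.08,0,0,0,0,0,0.094]]'
python3 -c "
from h import *
b=bot.grab_frame('scene')[:,:,::-1];a=bot.grab_frame('wrist')[:,:,::-1]
cv2.imwrite('pics/c5.png',cv2.hconcat([cv2.resize(b[110:230,280:400],(400,400),interpolation=2),cv2.resize(a[0:200,220:420],(400,400),interpolation=2)]))"
```

```text
clock: 11.68
position: [0.5707, 0.1853, 0.0656]
tool_rot: [3.119, -0.372, -0.0]
force: [0.1, -0.3, 0.3]
gripper_width: 0.0855
grip_force: 0.0
clock: 12.35
position: [0.5705, 0.1852, 0.1973]
tool_rot: [3.119, -0.372, -0.0]
force: [-0.2, 0.8, 0.1]
gripper_width: 0.0942
grip_force: 0.0
clock: 13.02
position: [0.4936, 0.2038, 0.1955]
tool_rot: [3.119, -0.373, -0.0]
force: [0.3, -0.6, -0.4]
gripper_width: 0.0941
grip_force: 0.0
```

View pics/c5.png

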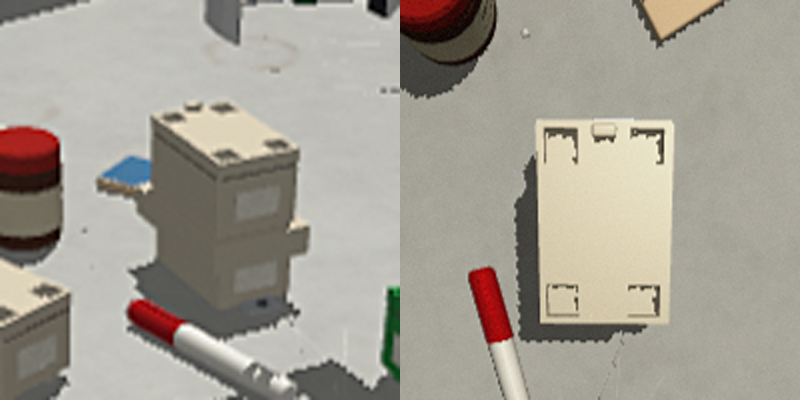

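The upper tub sits level and flush on the lid, with its key end the same way as the lid's. The gripper is clear of everything and the marker has not moved.

```bash
python3 -c "
from plant import bot
print(bot.job_done())"
```

```text
the job is handed in; nothing more can be done
None
```

The notched tub is stacked on the fixed tub, level and fully home with its notch over the lid's key, released and handed in after about 13 s of robot time; nothing else on the bench was touched.

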